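# Hang the twin-slot cell holder on the rack board

### The job

The rusty tin stands in front of the rack board where the cell holder belongs: push it along the board's foot ledge, keeping it upright on the bench and close against the ledge, until it stands against the end stop. Then hang the holder by its two slots on both pins of the board, back flat against the board, and let it go; last, stand the battery cell upright in either of its two pockets. Do not disturb the capacitor or the porcelain insulator.

Things in the scene. Friction and masses are not known exactly. Their poses are not given: they have to be found in the camera images.
- rack_board: Upright plywood board fixed on the bench (all lengths in mm), 18 thick, 111 tall, y = -136 to +239. Origin: on its front face at bench level, midway between its two pins; x points into the board (away from the robot), y left along its face, z up. Along its foot runs a wooden ledge, 18 tall, front edge at x = -34.
- pins (a point): point midway between the two pin roots on the board's front face, 100 above the bench. Pins: fixed steel rods, 8 diameter, round ends, rooted 60 to the left and 60 to the right of this point, rising toward the robot at 30 degrees above level, 28 long (tip centre 24 in front of the board, 114 above the bench).
- end_stop (a point): middle of the right face of the wooden end stop at the board's left end, against which the tin goes (board frame x = -54, y = +224, z = 20). The stop is 40 tall and stands out to x = -85.
- holder: Loose aluminium holder, 244 wide, 60 deep, 145 tall, about 0.3 kg, upright on the bench at first. Origin: middle of the lower edge of its flat back; x points backward (into the board), y left, z up. Back plate x = -6 to 0, 90 tall, with two through slots, 12 wide, 18 high, centred at y = -60 and +60, z = 72. Hung home its origin is at x = 0, y = 0, z = 27 in the board's frame; it slides down the pins when let go.
- grip (a point): middle of the upper part of the holder's black grip tab (holder frame x = -6, y = 0, z = 124). The tab is 12 thick along x, 34 wide along y, and stands alone above the plate from z = 90 to 145: pinch it front to back from above. When hung, the board's top is 40 below this point, right behind the tab.
- pocket_left (a point): centre of the inner floor of the holder's left (+y) pocket: 46 x 46 inside, walls 4 thick and 20 high above this floor; it lies at x = -32, y = +95, z = 4 in the holder's frame
- pocket_right (a point): the same for the right (-y) pocket: x = -32, y = -95, z = 4 in the holder's frame
- tin: Open rusty round tin, 67 diameter, 50 tall, about 0.2 kg, upright on the bench beside the front edge of the foot ledge. Origin: centre of its underside; z up. Home it touches the end stop and stands by the ledge: x about -68, y about +190 in the board's frame.
- cell: Round battery cell (blue with a yellow band), 34 diameter, 62 tall, about 0.11 kg, stands upright on the bench. Origin: centre of its underside; z up.
- can_capacitor: bystander: grey round can capacitor with two terminals on top, 35 diameter, 73 tall; origin at the centre of its underside
- porcelain: bystander: white waisted porcelain insulator, 47 diameter, 50 tall; origin at the centre of its underside

How it is judged:
By the outcome, as a careful person would: the job done as asked, in the order asked, and still so for the second after the job is handed in, with the robot touching nothing.
It also fails if it takes over 72 s, if anything falls off the work surface, if the arm or the gripper's body presses on something with over 40 N, if the wrist force passes 120 N, or if a joint passes its speed limit or range.

### The arm

A 7-joint arm with a two-finger parallel gripper is mounted at the origin on a cart in front of the work surface, level with it; the furniture and walls round the work are solid. World frame = base frame: x ahead of the robot, y to its left, z up, the work surface at z = 0. Lengths are in m, angles in rad, forces in N, time in s.
With the tool pointing down it reaches from about 0.35 to 0.9 m from the base axis. Payload 8.1 kg.
Tool frame: the origin (TCP) lies at the very end of the fingers, on their centre line; the grasp point (between the pads) lies 19 mm behind it; z points along the fingers, y is the line along which they close (so a half turn about z gives the same grasp; the last joint's range is limited). The gripper opens to 92 mm and grips with 3 to 60 N. Pads are 19 mm wide; open, the fingers measure 130 mm over their backs; the gripper's body (75 mm by 190 mm) begins 47 mm behind the grasp point.
Start: joints at [-1.281, 0.434, 0.025, 1.573, -0.012, 1.134, -0.075], TCP at [0.239, 0.577, 0.227] pointing down, gripper open.
Joint ranges: [-2.62, 2.62], [-0.44, 2.09], [-1.27, 1.32], [0.08, 2.57], [-1.32, 4.46], [0.12, 2], [-2.74, 2.74]. Speed limits (rad/s): [2.22, 2.22, 3.01, 3.01, 3.14, 3.14, 3.14].

### API

Orientations are given as a rotation vector (axis times angle).
In Python, from cell import arm gives the robot as it stands.
- The arm moves only by the tool jog_arm, never from a script. Its argument "rows" is a list of rows, each a list of 3 entries, a list of its own where there are three numbers: the shift along the world's x, y, z in cm, then the turn, a rotation vector about the world's x, y, z in degrees, then the opening, from 0 (shut) to 1 (fully open). A call has 1 to 8 rows; each row is the pose to reach, as a shift and turn from the pose commanded when the call began; what a row does not reach only later rows make up. A row lasts 1/8 s, in which the tool goes at most 62.5 mm and 10.7 degrees, less where a joint would pass 70% of its speed; a pose out of reach is approached as far as the arm can. A call with a gripper value outside its range is refused whole. The fingers move at their own pace and stop on an object; "newtons" is the grip in N (left out, the last holds). Time passes only in rows, so rows that repeat a pose let the fingers close. It gives the time, the measured TCP pose, the force, the opening and the grip force at its end, in the units of the state.
- arm.observe(): the state, without advancing time (a new reading comes with each control period).
- arm.get_image(name): name is "side" or "top"; returns a dict with "img" (480x640x3 uint8, red, green, blue), "depth" (480x640 float32, m along the optical axis (not along the pixel's ray), 0 where there is no reading), "fx", "fy", "cx", "cy" (pixels), "rvec" (rotation vector, rad) and "tvec" (3), from world to camera coordinates, as OpenCV has them. Camera axes: x right, y down, z forward; pixel columns grow to the right and rows downward; lengths in m; the calibration is good to about 2 mm. A picture is of the moment at which its call begins.
- arm.sign_off(): hands the job in; it is judged then, once.
The state is a dict: "clock": time; "joints": joint angles; "dq": joint speeds; "joint_efforts": joint torques, N m; "position": TCP position; "ee_rot": TCP orientation; "force": force on the tool from outside, world axes, zero at the start; "ft_torque": the same for the moment, N m; "width": opening from 0.0 (shut) to 1.0 (fully open); "gripper_force": force on a finger pad.
Only numpy, scipy, OpenCV 4.12 (cv2) and the standard library are available. Lean on these libraries where they do the work, as an engineer would, in place of code of your own. Each camera call takes 0.05 s, during which the arm holds its last target. There are 200 camera calls.

## Working session

There is one attempt and no reset: what is moved stays moved. The work goes in short steps, Python scripts to look and compute and a tool call to move; the robot and the scene stay as the last step left them, time stands still between calls to the robot, and variables do not carry over. Pictures are saved under pics/ and viewed, at most 10 in all, crops included, and the job is handed in when it is done.

Besides the shell and the picture viewer there is one more tool, called as name(argument=value, ...) on one line, values as JSON. jog_arm: Moves the arm, as the interface text tells. Its arguments: {"type":"object","properties":{"rows":{"type":"array","items":{"type":"array"}},"newtons":{"type":"number"}},"required":["rows"]}

```bash
mkdir -p pics; cat > h.py <<'E'
import numpy as np, cv2
from cell import arm
def grab(n):
    d=arm.get_image(n); d['R']=cv2.Rodrigues(np.array(d['rvec'],float))[0]; d['t']=np.array(d['tvec'],float).ravel(); return d
def pts(d):
    v,u=np.mgrid[:480,:640]; z=d['depth']
    c=np.stack([(u-d['cx'])/d['fx']*z,(v-d['cy'])/d['fy']*z,z],-1)
    w=(c-d['t'])@d['R']; w[z==0]=np.nan; return w
def ray(d,u,v,h):
    r=d['R'].T@np.array([(u-d['cx'])/d['fx'],(v-d['cy'])/d['fy'],1]); o=-d['R'].T@d['t']
    return o+r*(h-o[2])/r[2]
def save(d,f): cv2.imwrite('pics/'+f,d['img'][...,::-1])
E
python3 - <<'E'
from h import *
for n in('top','side'):
    d=grab(n); save(d,n+'0.png'); np.savez('pics/'+n+'0.npz',**d)
    print(n,-d['R'].T@d['t'],d['R'][2],(d['depth']>0).mean())
s=arm.observe();print(s)
E
```

```text
top [ 0.38614564 -0.02426384  1.51088151] [ 0.07983993 -0.0035424  -0.9968014 ] 0.9960481770833334
side [0.53710347 1.14457817 0.70096008] [-0.03103459 -0.88516313 -0.46424464] 0.9959993489583333
{'clock': 0.1, 'joints': array([-1.28060338,  0.43516037,  0.02494975,  1.57400492, -0.01157727,
        1.13401197, -0.07507027]), 'dq': array([-9.28564633e-04, -1.68366560e-03, -2.69342222e-03, -6.21065380e-04,
        8.25737019e-05, -1.24541425e-03,  7.82159309e-04]), 'joint_efforts': array([ 2.98338804e-03, -6.69119096e+01,  9.87933129e-01, -3.15144217e+01,
       -6.06055325e-02,  3.74764111e-02,  2.20605324e-05]), 'position': array([0.23909713, 0.57695487, 0.22601926]), 'ee_rot': array([-6.13024230e-01, -3.08105747e+00,  2.25113909e-03]), 'force': array([-0.21513315,  0.22793529,  0.04405256]), 'ft_torque': array([-0.03181995, -0.03010152, -0.04620274]), 'gripper_force': 0.0, 'width': 0.9977296795859879}
```

View pics/top0.png

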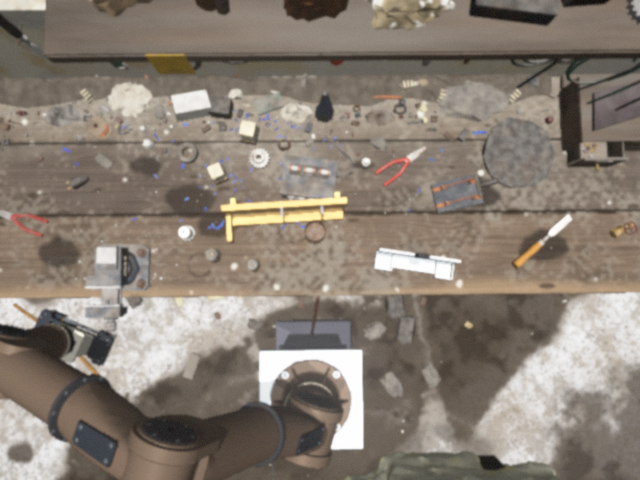

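View pics/side0.png

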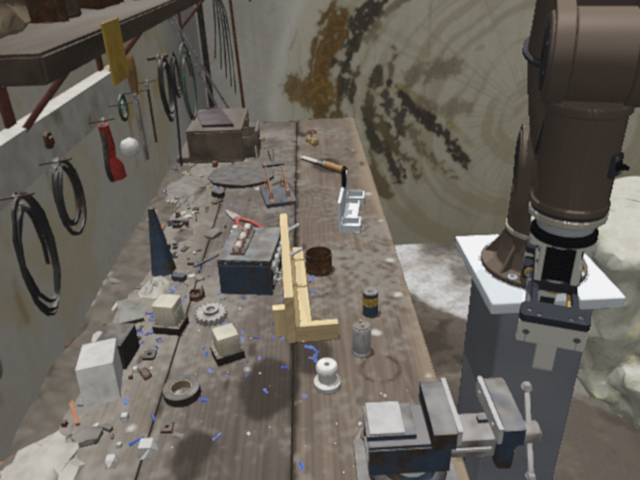

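Top view: board across (228–347, 197–225) with end stop at (229,232), tin at (315,232), holder at (418,263), capacitor (211,256), cell (253,265), porcelain (186,232). Side view: cell (371,302), capacitor (361,338), porcelain (326,375), tin (318,260), holder (350,210).

```bash
python3 - <<'E'
from h import *
D={n:dict(np.load(f'pics/{n}0.npz')) for n in('top','side')}
P={n:pts(D[n]) for n in D}
A=np.concatenate([P[n].reshape(-1,3) for n in D]); 
def sel(Q,x0,x1,y0,y1,z0,z1):
    return Q[(Q[:,0]>x0)&(Q[:,0]<x1)&(Q[:,1]>y0)&(Q[:,1]<y1)&(Q[:,2]>z0)&(Q[:,2]<z1)]
T=P['top'].reshape(-1,3);S=P['side'].reshape(-1,3)
for nm,(u,v) in dict(tin=(315,232),cell=(253,265),cap=(211,256),porc=(186,232),hold=(418,263),stop=(229,236)).items():
    p=P['top'][v,u]; print(nm,p.round(3))
    for q,Q in(('top',T),('side',S)):
        B=sel(Q,p[0]-.045,p[0]+.03,p[1]-.045,p[1]+.045,.025,.2)
        if nm not in('hold','stop') and len(B): 
            (c,r)=cv2.minEnclosingCircle(B[:,:2].astype(np.float32)); print(' ',q,len(B),B.mean(0).round(4),B.max(0).round(3),B.min(0).round(3),'circ',np.round(c,4),round(r,4))
# board top
for q,Q in(('top',T),('side',S)):
    B=sel(Q,.45,.75,-.25,.35,.1035,.117)
    print(q,'board',len(B),cv2.minAreaRect((B[:,:2]*1000).astype(np.float32)), np.polyfit(B[:,1],B[:,0],1))
    B=sel(Q,.35,.6,-.5,-.12,.06,.16)
    print(q,'holder',len(B),cv2.minAreaRect((B[:,:2]*1000).astype(np.float32)),B[:,2].max())
    B=sel(Q,.35,.6,-.5,-.12,.1,.16)
    print(q,'tab',len(B),len(B) and (B.mean(0),B.min(0),B.max(0)))
im=np.concatenate([cv2.resize(D['top']['img'][180:300,170:370],(800,480),interpolation=2),],0)
im2=cv2.resize(D['top']['img'][235:295,360:480],(240,120),interpolation=2)
im=np.vstack([im,np.hstack([im2,np.zeros((120,560,3),np.uint8)])])
cv2.imwrite('pics/crop0.png',im[...,::-1])
E
```

```text
tin [ 0.52  -0.016  0.004]
  top 49 [ 0.5205 -0.0186  0.0464] [0.549 0.015 0.059] [ 0.491 -0.048  0.025] circ [ 0.5231 -0.0161] 0.0333
  side 421 [ 0.5221 -0.0155  0.0386] [0.55  0.02  0.054] [ 0.494 -0.053  0.025] circ [ 0.5264 -0.0161] 0.0368
cell [0.416 0.173 0.064]
  top 108 [0.4195 0.1744 0.0576] [0.435 0.192 0.07 ] [0.404 0.159 0.028] circ [0.4198 0.1756] 0.0169
  side 314 [0.4235 0.185  0.0483] [0.439 0.196 0.064] [0.407 0.161 0.025] circ [0.4241 0.1777] 0.0195
cap [0.444 0.299 0.068]
  top 131 [0.451  0.2973 0.0613] [0.469 0.316 0.075] [0.435 0.283 0.025] circ [0.4506 0.3004] 0.0184
  side 474 [0.4542 0.3105 0.0522] [0.471 0.321 0.075] [0.436 0.286 0.025] circ [0.4534 0.3038] 0.0182
porc [0.519 0.38  0.053]
  top 130 [0.5212 0.3855 0.0486] [0.538 0.407 0.058] [0.504 0.368 0.026] circ [0.5216 0.3874] 0.0198
  side 411 [0.5237 0.3951 0.0444] [0.542 0.409 0.054] [0.505 0.371 0.025] circ [0.5223 0.3903] 0.0197
hold [ 0.418 -0.34   0.008]
stop [0.507 0.25  0.042]
top board 986 ((638.0263671875, 76.2563247680664), (152.9815673828125, 375.3810119628906), 2.3034822940826416) [-0.14727184  0.62265834]
top holder 256 ((438.0229187011719, -328.64874267578125), (241.90542602539062, 13.00105094909668), 81.06298065185547) 0.15175732799771977
top tab 69 (array([ 0.43766383, -0.32654363,  0.13918761]), array([ 0.42953519, -0.34612854,  0.10007544]), array([ 0.44674981, -0.31168871,  0.15175733]))
side board 1040 ((640.56787109375, 76.74964141845703), (152.5703887939453, 379.14178466796875), 3.0608692169189453) [-0.18694826  0.63451793]
side holder 221 ((442.3432922363281, -322.2547912597656), (241.6591339111328, 12.472344398498535), 80.22747039794922) 0.14829621863086895
side tab 91 (array([ 0.44285849, -0.31645835,  0.12749931]), array([ 0.43291217, -0.34607431,  0.10172253]), array([ 0.44950536, -0.30743861,  0.14829622]))
```

View pics/crop0.png

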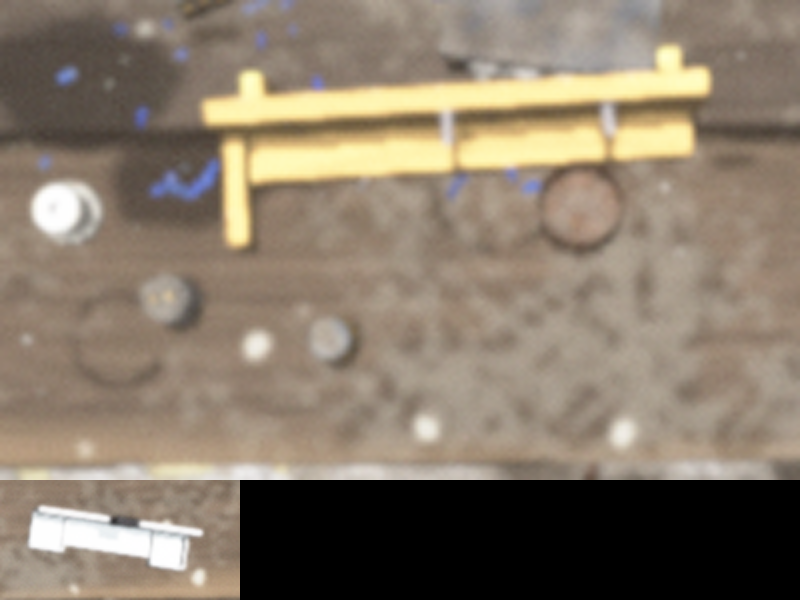

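Crop: board tilts a few degrees (right end further away), pins at (447,125) and (608,120); the holder is yawed the other way with its black tab near the middle.

```bash
python3 - <<'E'
from h import *
D={n:dict(np.load(f'pics/{n}0.npz')) for n in('top','side')}
for n in D:
    d=D[n]; P=pts(d); hsv=cv2.cvtColor(d['img'],cv2.COLOR_RGB2HSV)
    m=cv2.inRange(hsv,(17,70,130),(32,255,255))>0
    m&=(P[...,0]>.4)&(P[...,0]<.75)&(abs(P[...,1]-.08)<.35)
    B=P[m&(abs(P[...,2]-.111)<.006)]
    # rays to z=.111 of those pixels
    r=cv2.minAreaRect((B[:,:2]*1000).astype(np.float32)); print(n,len(B),r)
    k=np.polyfit(B[:,1],B[:,0],1)
    for _ in range(3):
        e=B[:,0]-np.polyval(k,B[:,1]); B2=B[abs(e)<.012]; k=np.polyfit(B2[:,1],B2[:,0],1)
    print(' line',k,np.degrees(np.arctan(k[0])),len(B2),'y',B2[:,1].min(),B2[:,1].max(),'z',np.median(B2[:,2]))
    # stop top z=.04
    B=P[m&(abs(P[...,2]-.04)<.005)]; print(' stop',len(B),B.min(0),B.max(0))
    B=P[m&(abs(P[...,2]-.018)<.004)]; print(' ledge',len(B))
    if n=='top' and len(B):
        for y in np.arange(-.05,.25,.05):
            q=B[abs(B[:,1]-y)<.01]
            if len(q): print('   y',y.round(2),'xmin',q[:,0].min().round(4),q[:,0].max().round(4))
    # pins: grey, z .09..0.12 in front of board
    g=(~(cv2.inRange(hsv,(10,70,80),(35,255,255))>0))&(P[...,2]>.085)&(P[...,2]<.125)&(P[...,0]>.57)&(P[...,0]<.64)&(abs(P[...,1])<.2)
    c,l,s,ce=cv2.connectedComponentsWithStats(g.astype(np.uint8))
    for i in range(1,c):
        if s[i,4]>4: print(' pin',s[i],P[l==i].mean(0).round(4),P[l==i].min(0).round(4),P[l==i].max(0).round(4))
    # holder
    B=P[(P[...,2]>.06)&(P[...,2]<.096)&(P[...,0]>.38)&(P[...,0]<.5)&(P[...,1]>-.48)&(P[...,1]<-.17)]
    if n=='top': B=B[B[:,2]>.08]
    r=cv2.minAreaRect((B[:,:2]*1000).astype(np.float32)); print(' plate',len(B),r, np.degrees(np.arctan(np.polyfit(B[:,1],B[:,0],1)[0])))
    bl=P[(hsv[...,2]<70)&(P[...,2]>.1)&(P[...,0]>.38)&(P[...,0]<.5)&(P[...,1]>-.42)&(P[...,1]<-.25)]
    print(' tab',len(bl),cv2.minAreaRect((bl[:,:2]*1000).astype(np.float32)) if len(bl)>3 else '',np.nanmax(bl[:,2]) if len(bl) else '')
E
```

```text
top 690 ((596.16845703125, 74.61550903320312), (20.153654098510742, 375.4134826660156), 2.8966872692108154)
 line [-0.05119358  0.59970982] -2.930617514699245 690 y -0.11303068376426272 0.2618425912665043 z 0.11121328646371356
 stop 116 [ 0.43157408 -0.02306878  0.0352926 ] [0.61642714 0.26015269 0.04489242]
 ledge 876
   y -0.05 xmin 0.5596 0.5943
   y 0.0 xmin 0.5594 0.5919
   y 0.05 xmin 0.5543 0.5892
   y 0.1 xmin 0.5541 0.5866
   y 0.15 xmin 0.5516 0.5839
   y 0.2 xmin 0.5487 0.5812
 pin [280 190  66  12 400] [ 0.6265 -0.0133  0.095 ] [ 0.6007 -0.1069  0.0851] [0.6399 0.0879 0.1204]
 pin [310 199   3   3   6] [ 0.6068 -0.0064  0.1094] [ 0.603  -0.0089  0.1047] [ 0.6096 -0.003   0.1114]
 pin [321 205   3   7  21] [ 0.5814 -0.0383  0.1106] [ 0.5712 -0.0416  0.0969] [ 0.5923 -0.0352  0.1211]
 pin [281 207   2   6  11] [0.5788 0.0819 0.1106] [0.57   0.0798 0.1049] [0.586  0.0837 0.1173]
 plate 144 ((438.12225341796875, -329.1164855957031), (241.00704956054688, 12.210657119750977), 80.9481430053711) 9.132517706175111
 tab 3  0.13378126722639017
side 602 ((587.2943725585938, 74.047332
[... 441 characters left out ...]
.5705 -0.0441  0.0999] [ 0.5971 -0.0207  0.1167]
 pin [267 227  14  38 287] [0.63   0.0022 0.0927] [ 0.6129 -0.0749  0.0851] [0.64   0.0924 0.1113]
 pin [281 240   2   9  12] [0.6082 0.0448 0.1119] [0.6066 0.0279 0.1102] [0.6093 0.0689 0.1128]
 pin [289 249  10   8  38] [0.5808 0.0851 0.1092] [0.5702 0.0772 0.1009] [0.5904 0.0928 0.1182]
 pin [289 274   2   6   6] [0.5874 0.1885 0.1116] [0.5862 0.1777 0.1102] [0.5886 0.199  0.1137]
 plate 122 ((442.44622802734375, -322.22393798828125), (241.61419677734375, 11.299241065979004), 79.37959289550781) 9.717596922131593
 tab 69 ((442.256103515625, -323.41217041015625), (32.081817626953125, 11.320107460021973), 83.18205261230469) 0.14829621863086895
```

jog_arm(rows=[[[10,-24,0],[0,0,12],0],[[27.5,-66.1,0],[0,0,25.5],0],[[27.5,-66.1,0],[0,0,25.5],0],[[27.5,-66.1,0],[0,0,25.5],0],[[27.5,-66.1,0],[0,0,25.5],0],[[27.5,-66.1,0],[0,0,25.5],0],[[27.5,-66.1,0],[0,0,25.5],0],[[27.5,-66.1,0],[0,0,25.5],0]])

```text
clock: 1.1
position: [0.4317, 0.1138, 0.2268]
ee_rot: [-0.082, 3.14, 0.0]
force: [0.3, -0.0, -0.2]
width: 0.176
gripper_force: 0.0
```

jog_arm(rows=[[[8.2,-19.8,0],[0,0,0],0],[[8.2,-19.8,0],[0,0,0],0],[[8.2,-19.8,0],[0,0,0],0],[[8.2,-19.8,0],[0,0,0],0],[[8.2,-19.8,-6],[0,0,0],0],[[8.2,-19.8,-12],[0,0,0],0],[[8.2,-19.8,-12],[0,0,0],0],[[8.2,-19.8,-12],[0,0,0],0]])

```text
clock: 2.1
position: [0.5143, -0.0824, 0.1084]
ee_rot: [-0.082, 3.139, -0.0]
force: [1.3, -0.1, 0.3]
width: 0.002
gripper_force: 0.0
```

jog_arm(rows=[[[0,0,-5],[0,0,0],0],[[0,0,-9.4],[0,0,0],0],[[0,0,-9.4],[0,0,0],0],[[-0.05,1,-9.4],[0,0,0],0],[[-0.12,2.2,-9.4],[0,0,0],0],[[-0.18,3.4,-9.4],[0,0,0],0],[[-0.24,4.6,-9.4],[0,0,0],0],[[-0.3,5.8,-9.4],[0,0,0],0]])

```text
clock: 3.1
position: [0.5103, -0.0232, 0.013]
ee_rot: [-0.083, 3.14, 0.0]
force: [-0.5, -2.7, 2.3]
width: 0.003
gripper_force: 1.5
```

jog_arm(rows=[[[-0.06,1.2,0],[0,0,0],0],[[-0.13,2.4,0],[0,0,0],0],[[-0.19,3.6,0],[0,0,0],0],[[-0.25,4.8,0],[0,0,0],0],[[-0.31,6,0],[0,0,0],0],[[-0.38,7.2,0],[0,0,0],0],[[-0.44,8.4,0],[0,0,0],0],[[-0.5,9.6,0],[0,0,0],0]])

```text
clock: 4.1
position: [0.5051, 0.0726, 0.0127]
ee_rot: [0.082, -3.14, -0.0]
force: [-1.8, -2.6, 0.8]
width: 0.005
gripper_force: 1.3
```

```bash
cat >> h.py <<'E'
O=np.array([.5907,.0225]);th=np.radians(3.);Rb=np.array([[np.cos(th),-np.sin(th)],[np.sin(th),np.cos(th)]])
def loc(p): return (Rb.T@(np.asarray(p)[:2]-O)).round(4)
def wor(p): return (O+Rb@np.asarray(p)).round(4)
def box(Q,x0,x1,y0,y1,z0,z1):
    Q=Q.reshape(-1,3); return Q[(Q[:,0]>x0)&(Q[:,0]<x1)&(Q[:,1]>y0)&(Q[:,1]<y1)&(Q[:,2]>z0)&(Q[:,2]<z1)]
E
python3 - <<'E'
from h import *
s=arm.observe(); print(s['position'],loc(s['position']),s['force'])
d=grab('side'); cv2.imwrite('pics/s1.png',cv2.resize(d['img'][180:400,230:450],(600,600))[...,::-1])
E
```

```text
[0.50513754 0.07260844 0.01268291] [-0.0828  0.0545] [-1.83426717 -2.60863367  0.79435814]
```

View pics/s1.png

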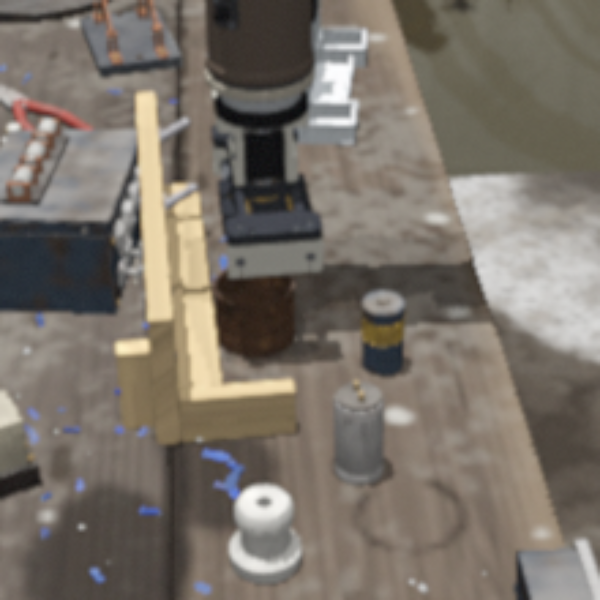

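Tin at (255,315) is upright against the ledge, with the gripper behind it; the cell (383,330) and the bystanders are clear.

jog_arm(rows=[[[-0.06,1.2,0],[0,0,0],0],[[-0.13,2.4,0],[0,0,0],0],[[-0.19,3.6,0],[0,0,0],0],[[-0.25,4.8,0],[0,0,0],0],[[-0.31,6,0],[0,0,0],0],[[-0.36,7,0],[0,0,0],0],[[-0.39,7.5,0],[0,0,0],0],[[-0.41,7.8,0],[0,0,0],0]])

```text
clock: 5.15
position: [0.5017, 0.1504, 0.0129]
ee_rot: [-0.082, 3.14, 0.001]
force: [-0.8, -1.0, 0.9]
width: 0.007
gripper_force: 0.9
```

jog_arm(rows=[[[-0.01,0.2,0],[0,0,0],0],[[-0.02,0.4,0],[0,0,0],0],[[-0.02,0.4,0],[0,0,0],0]])

```text
clock: 5.52
position: [0.5012, 0.1539, 0.0128]
ee_rot: [-0.082, 3.14, 0.0]
force: [-0.8, -1.0, 0.2]
width: 0.007
gripper_force: 0.5
```

jog_arm(rows=[[[-0.01,0.15,0],[0,0,0],0],[[-0.015,0.3,0],[0,0,0],0],[[-0.015,0.3,0],[0,0,0],0]])

```text
clock: 5.9
position: [0.5009, 0.1569, 0.0127]
ee_rot: [-0.082, 3.14, 0.0]
force: [-0.3, -1.0, 0.2]
width: 0.003
gripper_force: 0.6
```

```bash
python3 - <<'E'
from h import *
s=arm.observe(); print(s['position'],loc(s['position']),s['force'])
d=grab('side'); cv2.imwrite('pics/s2.png',cv2.resize(d['img'][250:350,270:370],(600,600),interpolation=2)[...,::-1])
E
```

```text
[0.50088102 0.15694551 0.0127482 ] [-0.0827  0.139 ] [-0.34487694 -1.01820398  0.23596266]
```

View pics/s2.png

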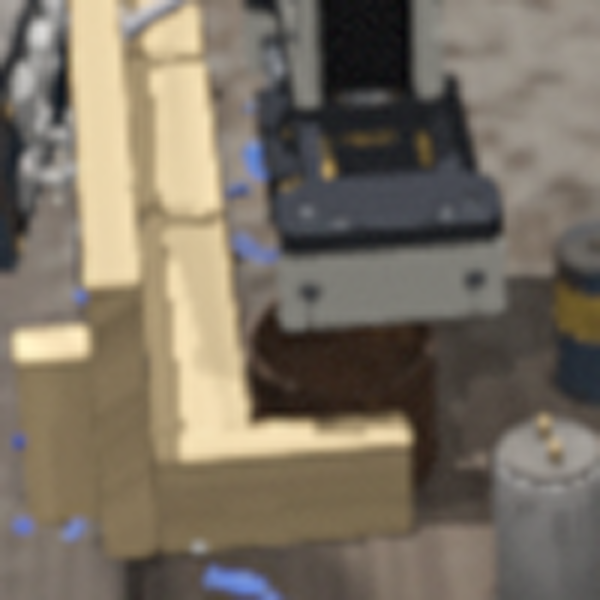

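Tin (340,380) is beside the end stop's right face (300,430), but there's no contact force yet; I'll push on in small steps.

jog_arm(rows=[[[-0.01,0.2,0],[0,0,0],0],[[-0.02,0.4,0],[0,0,0],0],[[-0.02,0.4,0],[0,0,0],0]])

```text
clock: 6.32
position: [0.5006, 0.1577, 0.0126]
ee_rot: [0.077, -3.14, 0.005]
force: [-0.2, -12.4, 2.5]
width: 0.003
gripper_force: 5.7
```

jog_arm(rows=[[[-0.01,0.15,0],[0,0,0],0],[[-0.015,0.3,0],[0,0,0],0],[[-0.015,0.3,0],[0,0,0],0]])

```text
clock: 6.7
position: [0.5005, 0.1579, 0.0126]
ee_rot: [0.073, -3.14, 0.009]
force: [-0.9, -19.3, 3.9]
width: 0.006
gripper_force: 10.0
```

jog_arm(rows=[[[0.06,-1,0],[0,0,0],0],[[0.1,-2,0],[0,0,0],0],[[0.1,-2.5,2],[0,0,0],0],[[0.1,-2.5,7],[0,0,0],0],[[0,-3,13],[0,0,0],0],[[-2,-6,19],[0,0,0],0],[[-4,-12,22],[0,0,0],0.6],[[-4,-12,22],[0,0,0],0.6]])

```text
clock: 7.7
position: [0.4606, 0.041, 0.2351]
ee_rot: [-0.076, 3.137, 0.002]
force: [-0.1, 0.4, -0.2]
width: 0.177
gripper_force: 0.0
```

```bash
python3 - <<'E'
from h import *
s=arm.observe(); print(s['position'],s['joints'].round(2),s['force'].round(1))
d=grab('top');P=pts(d)
B=box(P,.4,.56,.13,.27,.044,.056)
(c,r)=cv2.minEnclosingCircle(B[:,:2].astype(np.float32)); print(len(B),'tin',loc(c),r)
d=grab('side');P=pts(d)
B=box(P,.4,.56,.13,.27,.044,.056)
(c,r)=cv2.minEnclosingCircle(B[:,:2].astype(np.float32)); print(len(B),'tin',loc(c),r)
E
```

```text
[0.46061632 0.04102359 0.23509775] [-0.58  0.15  0.44  1.97 -0.08  1.03  1.51] [-0.1  0.4 -0.2]
79 tin [-0.103   0.1901] 0.08244966715574265
278 tin [-0.1037  0.1841] 0.0719914510846138
```

jog_arm(rows=[[[0,-5,0],[0,0,-10],0.7],[[0,-10,0],[0,0,-20],0.7],[[-1,-15,0],[0,0,-30],0.7],[[-1,-20,0],[0,0,-40],0.7],[[-1,-25,0],[0,0,-50],0.7],[[-2,-30,0],[0,0,-60],0.7],[[-2,-33,0],[0,0,-70],0.7],[[-2.4,-36.7,0],[0,0,-80],0.7]])

```text
clock: 8.8
position: [0.438, -0.3226, 0.2312]
ee_rot: [-1.958, -2.455, 0.001]
force: [0.2, -0.1, 0.1]
width: 0.701
gripper_force: 0.0
```

jog_arm(rows=[[[0,0,0],[0,0,-10],0.7],[[0,0,0],[0,0,-20],0.7],[[0,0,-2],[0,0,-22],0.7],[[0,0,-2],[0,0,-22],0.7]])

```text
clock: 9.3
position: [0.437, -0.3214, 0.2105]
ee_rot: [-2.384, -2.041, 0.003]
force: [0.8, -0.8, -0.5]
width: 0.703
gripper_force: 0.0
```

```bash
python3 - <<'E'
from h import *
from scipy.spatial.transform import Rotation as R
s=arm.observe(); print(s['position'],s['joints'].round(2),R.from_rotvec(s['ee_rot']).as_matrix()[:,1].round(3))
d=grab('side'); cv2.imwrite('pics/s3.png',cv2.resize(d['img'][130:250,290:450],(800,600),interpolation=2)[...,::-1])
E
```

```text
[ 0.43696604 -0.32138179  0.21049324] [-0.14  0.43  0.95  1.85 -0.39  1.08  0.8 ] [ 0.988 -0.154 -0.004]
```

View pics/s3.png

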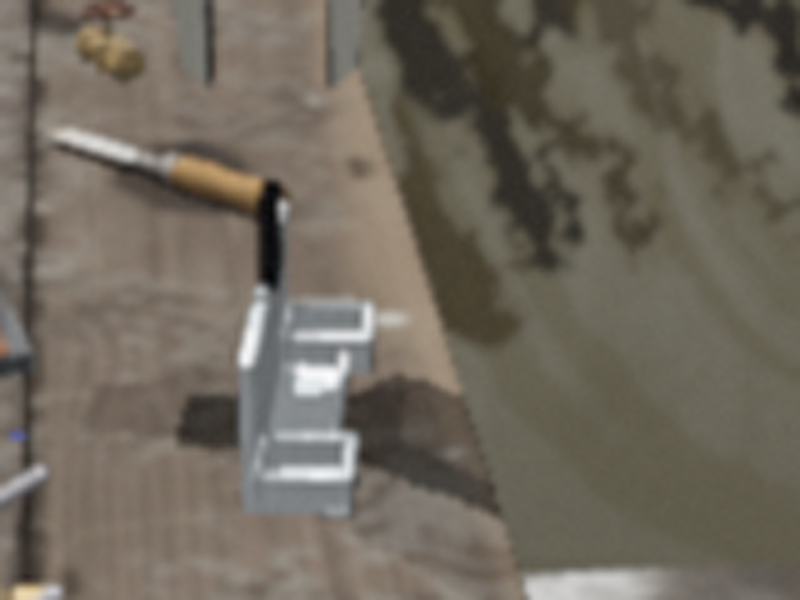

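Fingers (195 and 345, top) straddle the black tab (270,235) evenly; lower and close.

jog_arm(rows=[[[0,-0.3,-5],[0,0,0],0.7],[[0,-0.3,-9],[0,0,0],0.7],[[0,-0.3,-10.5],[0,0,0],0.7],[[0,-0.3,-10.5],[0,0,0],0.4],[[0,-0.3,-10.5],[0,0,0],0],[[0,-0.3,-10.5],[0,0,0],0],[[0,-0.3,-10.5],[0,0,0],0],[[0,-0.3,-10.5],[0,0,0],0]], newtons=40)

```text
clock: 10.35
position: [0.4367, -0.3262, 0.1081]
ee_rot: [2.389, 2.04, 0.001]
force: [0.6, 0.0, -0.1]
width: 0.208
gripper_force: 0.0
```

jog_arm(rows=[[[0,0,0],[0,0,0],0],[[0,0,0],[0,0,0],0],[[0,0,1],[0,0,0],0],[[0,0,3],[0,0,0],0]])

```text
clock: 10.85
position: [0.4359, -0.3259, 0.1379]
ee_rot: [-2.388, -2.039, 0.001]
force: [0.2, -0.6, -2.5]
width: 0.13
gripper_force: 40.0
```

jog_arm(rows=[[[0,0,3],[0,0,0],0],[[0,3,5],[0,0,0],0],[[1,8,5],[0,0,2],0],[[2,13,5],[0,0,5],0],[[3,18,5],[0,0,8],0],[[4,23,5],[0,0,11],0],[[4.5,28,5],[0,0,12],0],[[4.9,32,5],[0,0,12],0]])

```text
clock: 11.85
position: [0.4855, -0.0042, 0.1882]
ee_rot: [-2.161, -2.28, -0.001]
force: [1.1, -0.4, -3.6]
width: 0.13
gripper_force: 40.0
```

jog_arm(rows=[[[0,2.3,0],[0,0,0],0],[[0,2.3,0],[0,0,0],0],[[0,2.3,0],[0,0,0],0]])

```text
clock: 12.22
position: [0.4854, 0.0158, 0.1881]
ee_rot: [2.163, 2.277, -0.0]
force: [0.4, -0.2, -2.4]
width: 0.13
gripper_force: 40.0
```

```bash
cat > m.py <<'E'
from h import *
from scipy.spatial.transform import Rotation as R
s=arm.observe(); p=s['position']; print(p,'loc',loc(p),R.from_rotvec(s['ee_rot']).as_matrix()[:,1].round(3),s['force'].round(1))
hz=p[2]-.108
for n in('top','side'):
    d=grab(n); np.savez(f'pics/{n}h.npz',**d); P=pts(d)
    L=(P[...,:2]-O)@Rb; L=np.dstack([L,P[...,2]-hz]); Q=L.reshape(-1,3)
    B=Q[(Q[:,2]>.045)&(Q[:,2]<.095)&(abs(Q[:,0]-loc(p)[0])<.05)&(abs(Q[:,1])<.2)]
    if n=='top': B=B[B[:,2]>.075]
    k=np.polyfit(B[:,1],B[:,0],1)
    print(n,len(B),cv2.minAreaRect((B[:,:2]*1000).astype(np.float32)),'slope deg',np.degrees(np.arctan(k[0])),B.min(0).round(4),B.max(0).round(4), 'ztop',np.percentile(B[:,2],95))
d=np.load('pics/toph.npz')
E
python3 m.py; python3 - <<'E'
import numpy as np,cv2
a=np.load('pics/toph.npz')['img'][180:290,230:380];b=np.load('pics/sideh.npz')['img'][170:330,250:400]
cv2.imwrite('pics/h1.png',np.hstack([cv2.resize(a,(480,352),interpolation=2),cv2.resize(b,(320,352),interpolation=2)])[...,::-1])
E
```

```text
[0.48543362 0.0157914  0.18805094] loc [-0.1055 -0.0012] [0.999 0.051 0.   ] [ 0.4 -0.2 -2.4]
top 68 ((-101.77847290039062, -4.610725402832031), (240.81956481933594, 6.3032426834106445), 89.84545135498047) slope deg -0.04940923991091417 [-0.1052 -0.125   0.0751] [-0.0988  0.1158  0.0949] ztop 0.09376392624832632
side 286 ((-102.10364532470703, 0.5462722778320312), (12.362034797668457, 241.73976135253906), 0.01716579496860504) slope deg -0.6661376944470778 [-0.1083 -0.1203  0.0456] [-0.0959  0.1214  0.095 ] ztop 0.09238517022111281
```

View pics/h1.png

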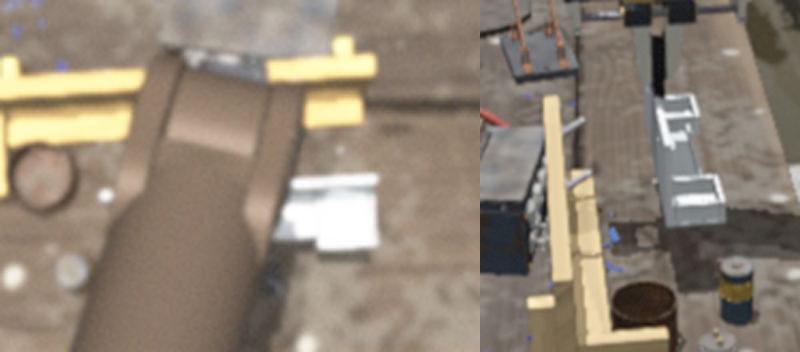

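Holder hangs level in the grip (side crop plate at (655,150)); the arm hides the pins from the top camera, but the right plate end at (377,180) is visible. I'll refine the lateral offset with sub-pixel edges against the earlier top picture.

```bash
python3 - <<'E'
from h import *
ld=lambda f:dict(np.load(f'pics/{f}.npz'))
d0=ld('top0'); S=cv2.cvtColor(d0['img'],cv2.COLOR_RGB2HSV)[...,1].astype(float)
for c,(u0,u1) in dict(left=(276,289),right=(316,329)).items():
    print(c)
    for v in range(204,213):
        w=S[v,u0:u1]; b=np.interp(range(len(w)),[0,len(w)-1],[w[:2].mean(),w[-2:].mean()]); q=np.clip(b-w-12,0,None)
        if q.sum()>60:
            u=(q*np.arange(u0,u1)).sum()/q.sum(); print(v,round(u,2),q.max().round(),loc(ray(d0,u,v,.107)))
d=ld('toph'); G=d['img'].astype(float).mean(2)
v0=180+int(180/3.2)
p=arm.observe()['position']; hz=p[2]-.108
for v in range(v0-3,v0+5):
    g=G[v,335:365]; hi=np.percentile(g[:12],70); lo=np.median(g[-8:]); t=(hi+lo)/2
    i=[i for i in range(len(g)-1) if g[i]>=t>g[i+1]]
    if i: u=335+i[-1]+(g[i[-1]]-t)/(g[i[-1]]-g[i[-1]+1]); print('plate',v,round(u,2),hi.round(),lo.round(),loc(ray(d,u,v,hz+.09)))
print(G[v0-3:v0+5,336:356].astype(int))
E
```

```text
left
207 281.28 40.0 [-0.0014  0.0604]
208 281.42 67.0 [-0.0045  0.0601]
209 281.23 81.0 [-0.0074  0.0608]
210 281.22 85.0 [-0.0104  0.061 ]
211 281.17 86.0 [-0.0134  0.0614]
212 281.19 84.0 [-0.0164  0.0615]
right
205 321.59 38.0 [-0.0029 -0.0597]
206 321.56 72.0 [-0.0059 -0.0594]
207 321.45 85.0 [-0.0089 -0.0589]
208 321.57 88.0 [-0.0119 -0.059 ]
209 321.69 89.0 [-0.0149 -0.0592]
210 321.87 88.0 [-0.018  -0.0596]
211 321.94 85.0 [-0.021  -0.0596]
212 321.94 64.0 [-0.0239 -0.0594]
plate 233 347.03 170.0 137.0 [-0.0963 -0.1254]
plate 234 347.7 216.0 137.0 [-0.0993 -0.1271]
plate 235 347.84 248.0 133.0 [-0.1021 -0.1273]
plate 236 347.74 252.0 133.0 [-0.1049 -0.1268]
plate 237 347.14 244.0 134.0 [-0.1076 -0.1249]
plate 238 345.72 215.0 139.0 [-0.1102 -0.1207]
plate 239 344.5 216.0 143.0 [-0.1128 -0.1171]
plate 240 346.08 233.0 145.0 [-0.1159 -0.1214]
[[167 166 165 163 169 170 171 170 171 164 162 153 150 141 144 143 137 138
  139 138]
 [201 205 204 201 207 212 215 217 216 221 219 198 167 149 146 144 142 137
  141 145]
 [242 244 245 246 247 247 247 248 247 247 245 230 183 152 144 142 141 140
  146 150]
 [251 252 252 252 252 252 252 251 250 248 245 226 180 146 139 139 136 136
  141 146]
 [244 244 244 243 241 243 242 237 232 228 222 194 159 141 137 138 134 138
  141 144]
 [222 221 216 210 204 201 200 197 189 184 173 155 143 137 139 135 137 137
  141 142]
 [225 225 219 209 204 201 196 192 184 174 165 149 138 136 138 137 136 138
  137 138]
 [235 236 234 230 230 229 227 223 210 199 191 161 142 135 138 139 137 138
  137 141]]
```

jog_arm(rows=[[[2,0.5,-1],[0,0,0],0],[[4,0.84,-2],[0,0,0],0],[[5,0.84,-2.4],[0,0,0],0],[[5.4,0.84,-2.4],[0,0,0],0],[[5.4,0.84,-2.4],[0,0,0],0],[[5.4,0.84,-2.4],[0,0,0],0]])

```text
clock: 13.08
position: [0.5391, 0.025, 0.164]
ee_rot: [-2.163, -2.278, -0.0]
force: [-0.4, 0.5, -2.5]
width: 0.129
gripper_force: 40.0
```

```bash
python3 m.py; python3 - <<'E'
from h import *
d=dict(np.load('pics/toph.npz')); G=d['img'].astype(float).mean(2)
p=arm.observe()['position']; hz=p[2]-.108
q=wor([loc(p)[0]+.003,-.12]); c=d['R']@np.r_[q,hz+.09]+d['t']; vv=int(round(c[1]/c[2]*d['fy']+d['cy'])); print('exp v',vv)
for v in range(vv-3,vv+4):
    g=G[v,335:365]; hi=np.percentile(g[:12],70); lo=np.median(g[-8:]); t=(hi+lo)/2
    i=[i for i in range(len(g)-1) if g[i]>=t>g[i+1]]
    if i: u=335+i[-1]+(g[i[-1]]-t)/(g[i[-1]]-g[i[-1]+1]); print('plate',v,round(u,2),hi.round(),lo.round(),loc(ray(d,u,v,hz+.09)))
b=dict(np.load('pics/sideh.npz'))['img'][190:290,270:370]
cv2.imwrite('pics/h2.png',cv2.resize(b,(600,600),interpolation=2)[...,::-1])
E
```

```text
[0.53909563 0.02497785 0.1640401 ] loc [-0.0514  0.0052] [0.999 0.052 0.   ] [-0.4  0.5 -2.5]
top 71 ((-48.09150695800781, -76.32135009765625), (83.84687042236328, 6.997594833374023), 89.84886932373047) slope deg 0.6986532446201225 [-0.0517 -0.1182  0.0768] [-0.0446 -0.0344  0.0947] ztop 0.09446899280019558
side 279 ((-27.0675106048584, 15.421653747558594), (228.08340454101562, 51.205055236816406), 89.99390411376953) slope deg -6.4559512717513154 [-0.0527 -0.0986  0.0451] [-0.0015  0.1295  0.0948] ztop 0.09232226152797571
exp v 217
plate 214 343.08 231.0 86.0 [-0.0386 -0.1193]
plate 215 343.28 233.0 104.0 [-0.0416 -0.1197]
plate 216 343.65 242.0 119.0 [-0.0445 -0.1206]
plate 217 343.93 252.0 133.0 [-0.0475 -0.1212]
plate 218 344.06 254.0 135.0 [-0.0504 -0.1214]
plate 219 343.67 243.0 130.0 [-0.0533 -0.12  ]
plate 220 343.38 192.0 126.0 [-0.0561 -0.119 ]
```

View pics/h2.png

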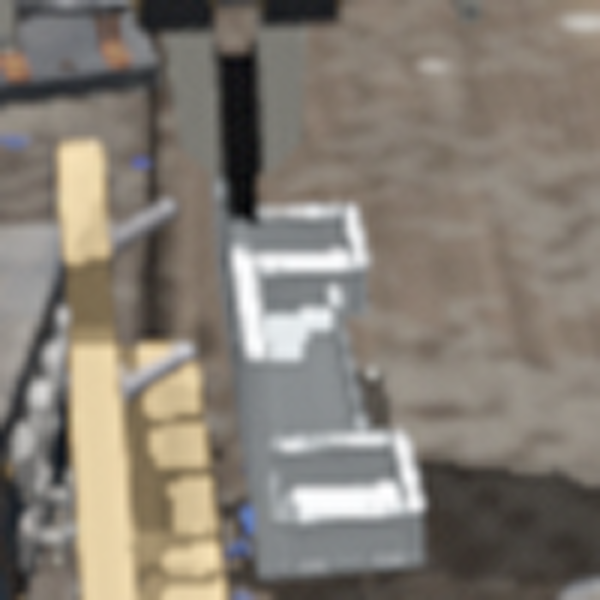

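Side crop: holder upright, plate back edge at (262,578) bottom corner, left pin tip (188,350), right pin tip (172,207). Cross-check these by ray.

```bash
python3 - <<'E'
from h import *
d=dict(np.load('pics/sideh.npz')); f=lambda u,v,h:loc(ray(d,270+(u-3)/6,190+(v-3)/6,h)) 
print('Lpin tip',f(188,350,.115),'Rpin',f(172,207,.115),'Lroot',f(130,387,.100),'Rroot',f(115,242,.100))
hz=.056; print('corner bottom back-left',f(262,578,hz),'pocket front-left bottom',f(420,568,hz))
print('plate top right-ish? pocket top corner front left',f(420,500,hz+.024))
g=d['img'].astype(int).mean(2).astype(int); print(g[276:292,312:318+8:3].T)
E
```

```text
Lpin tip [-0.0238  0.0551] Rpin [-0.024  -0.0641] Lroot [-0.0018  0.053 ] Rroot [-0.0004 -0.0664]
corner bottom back-left [-0.0438  0.1209] pocket front-left bottom [-0.1007  0.1224]
plate top right-ish? pocket top corner front left [-0.102  0.115]
[[135 133 127 114 108 109 101  90  82  75  66  65  86 116 127 129]
 [149 132 133 134 134 133 134 134 133 123  95  64  66  78  88 107]
 [162 134 126 130 132 132 132 134 131 117  82  57  55  55  63  83]
 [209 149 123 128 131 132 132 144 150 123  78  59  56  53  57  58]
 [177 129 126 129 132 131 133 139 136 107  68  55  56  56  57  60]]
```

jog_arm(rows=[[[0.8,0.04,-0.46],[0,0,0],0],[[1.6,0.08,-0.92],[0,0,0],0],[[2.2,0.12,-1.27],[0,0,0],0],[[2.7,0.14,-1.56],[0,0,0],0],[[3.0,0.16,-1.73],[0,0,0],0],[[3.0,0.16,-1.73],[0,0,0],0]])

```text
clock: 13.92
position: [0.5696, 0.0267, 0.1463]
ee_rot: [2.163, 2.278, -0.0]
force: [0.5, -0.4, -3.5]
width: 0.128
gripper_force: 40.0
```

```bash
python3 - <<'E'
from h import *
s=arm.observe();print(s['position'],loc(s['position']),s['force'],s['ft_torque'].round(2))
E
```

```text
[0.56961381 0.02668127 0.14628258] [-0.0208  0.0053] [ 0.53248279 -0.36926338 -3.54181979] [-0.09  0.05  0.01]
```

jog_arm(rows=[[[0.4,0.02,-0.23],[0,0,0],0],[[0.8,0.04,-0.46],[0,0,0],0],[[1.1,0.06,-0.64],[0,0,0],0],[[1.3,0.07,-0.75],[0,0,0],0],[[1.4,0.07,-0.81],[0,0,0],0],[[1.4,0.07,-0.81],[0,0,0],0]])

```text
clock: 14.68
position: [0.5835, 0.0274, 0.1383]
ee_rot: [-2.163, -2.279, 0.0]
force: [-0.3, -0.5, -3.7]
width: 0.125
gripper_force: 40.0
```

```bash
python3 - <<'E'
from h import *
s=arm.observe();print(s['position'],loc(s['position']),s['force'],s['ft_torque'].round(2))
d=grab('side');cv2.imwrite('pics/h3.png',cv2.resize(d['img'][180:290,250:360],(600,600),interpolation=2)[...,::-1])
E
```

```text
[0.58350894 0.02744239 0.13828455] [-0.0069  0.0053] [-0.28146878 -0.4558425  -3.71575531] [-0.08  0.04  0.  ]
```

View pics/h3.png

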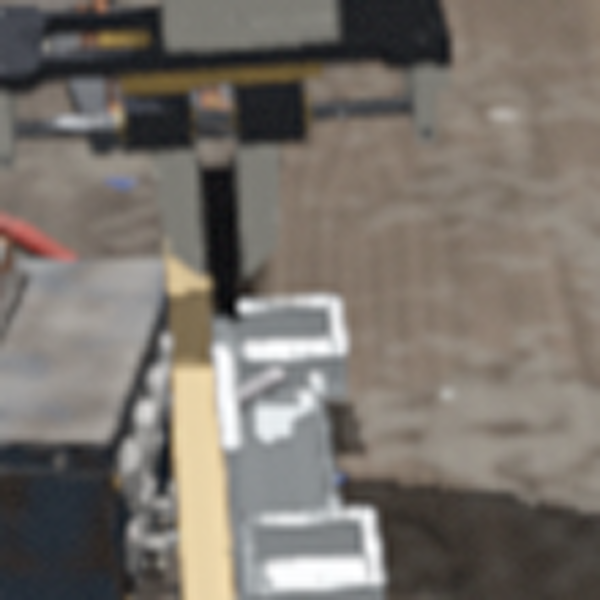

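Left pin pokes through the left slot (262,380), plate close to the board. Seat it fully, then release.

jog_arm(rows=[[[0.1,0,-0.1],[0,0,0],0],[[0.15,0,-0.2],[0,0,0],0],[[0.15,0,-0.25],[0,0,0],0],[[0.15,0,-0.25],[0,0,0],0]])

```text
clock: 15.22
position: [0.5839, 0.0275, 0.1354]
ee_rot: [-2.162, -2.277, 0.002]
force: [-4.1, -0.1, -1.7]
width: 0.129
gripper_force: 40.0
```

jog_arm(rows=[[[0,0,0],[0,0,0],0.2],[[0,0,0],[0,0,0],0.3],[[0,0,0],[0,0,0],0.4],[[0,0,0],[0,0,0],0.4],[[0,0,0],[0,0,0],0.4]])

```text
clock: 15.85
position: [0.5852, 0.0275, 0.1359]
ee_rot: [2.163, 2.278, 0.0]
force: [-0.4, -0.7, -0.0]
width: 0.402
gripper_force: 0.0
```

jog_arm(rows=[[[0,0,3],[0,0,0],0.4],[[0,0,8],[0,0,0],0.4],[[-3,3,11],[0,0,10],0.5],[[-9,3,11],[0,0,20],0.6],[[-14,7,11],[0,0,30],0.7],[[-18,11,11],[0,0,40],0.7],[[-18,15,11],[0,0,50],0.7],[[-18,16,11],[0,0,60],0.7]])

```text
clock: 16.85
position: [0.4042, 0.1904, 0.2461]
ee_rot: [0.718, 3.058, 0.003]
force: [0.9, -0.5, -0.5]
width: 0.701
gripper_force: 0.0
```

```bash
python3 - <<'E'
from h import *
s=arm.observe();print(s['position'],s['ee_rot'],s['joints'].round(2))
for n in('side','top'):
    d=grab(n);P=pts(d);np.savez(f'pics/{n}r.npz',**d)
    L=np.dstack([(P[...,:2]-O)@Rb,P[...,2]]);Q=L.reshape(-1,3)
    B=Q[(Q[:,0]>-.012)&(Q[:,0]<.004)&(abs(Q[:,1])<.14)&(Q[:,2]>.06)&(Q[:,2]<.17)&((abs(Q[:,1])<.02)|(Q[:,2]<.125))]
    m=abs(B[:,1])<.017; print(n,'tab top',np.percentile(B[m,2],97) if m.any() else 0,len(B))
    B=Q[(Q[:,0]>-.1)&(Q[:,0]<-.035)&(Q[:,1]>.14)&(Q[:,2]>.044)&(Q[:,2]<.056)&(Q[:,1]<.23)]
    c,r=cv2.minEnclosingCircle(B[:,:2].astype(np.float32)); print(' tin',np.round(c,4),r,len(B))
    B=Q[(Q[:,0]>-.19)&(Q[:,0]<-.13)&(Q[:,1]>.13)&(Q[:,1]<.2)&(Q[:,2]>.03)&(Q[:,2]<.067)]
    if len(B): c,r=cv2.minEnclosingCircle(B[:,:2].astype(np.float32)); print(' cell',wor(c),r,len(B))
    # pocket rims: z~.027+.024
    B=Q[(Q[:,0]>-.075)&(Q[:,0]<-.008)&(abs(Q[:,1])<.135)&(Q[:,2]>.046)&(Q[:,2]<.056)]
    for sg in(1,-1):
        C=B[(B[:,1]*sg>.055)]
        if len(C)>4: print(' pocket',sg,len(C),C.min(0).round(4),C.max(0).round(4),((C.min(0)+C.max(0))/2).round(4))
a=np.load('pics/topr.npz')['img'][180:280,220:360];b=np.load('pics/sider.npz')['img'][180:310,250:380]
cv2.imwrite('pics/r1.png',np.hstack([cv2.resize(a,(448,320),interpolation=2),cv2.resize(b,(320,320),interpolation=2)])[...,::-1])
E
```

```text
[0.40424547 0.1904102  0.24612092] [7.18013212e-01 3.05833457e+00 2.56998138e-03] [-1.17  0.12  0.69  2.   -0.09  1.06  0.67]
side tab top 0.16839522153419684 297
 tin [-0.0643  0.1903] 0.03678058832883835 190
 cell [0.4225 0.1784] 0.018363475799560547 289
 pocket 1 150 [-0.0569  0.0669  0.046 ] [-0.0083  0.1276  0.0533] [-0.0326  0.0972  0.0497]
 pocket -1 95 [-0.0561 -0.1215  0.046 ] [-0.0082 -0.0612  0.0541] [-0.0321 -0.0914  0.05  ]
top tab top 0.169984589595932 459
 tin [-0.065   0.1969] 0.039693739265203476 59
 cell [0.4265 0.1724] 0.013963076286017895 26
 pocket 1 64 [-0.0592  0.0697  0.0462] [-0.0081  0.1235  0.0556] [-0.0337  0.0966  0.0509]
 pocket -1 65 [-0.0593 -0.1198  0.0461] [-0.0081 -0.0661  0.0557] [-0.0337 -0.093   0.0509]
```

View pics/r1.png

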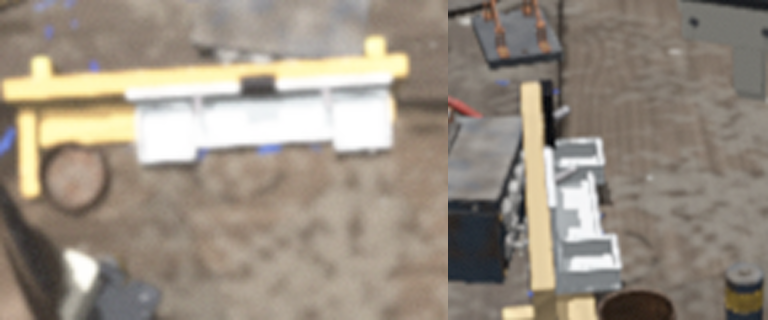

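Holder hangs with both pins through the slots (top crop (197,100), (322,95)), tab top at 0.17 m as expected; tin at (72,178) is at the stop and the cell still stands. Now the cell.

jog_arm(rows=[[[1.8,-1.3,-4],[0,0,9.4],0.7],[[1.8,-1.3,-9],[0,0,9.4],0.7],[[1.8,-1.3,-13],[0,0,9.4],0.7],[[1.8,-1.3,-17],[0,0,9.4],0.7],[[1.8,-1.3,-20],[0,0,9.4],0.7],[[1.8,-1.3,-21.6],[0,0,9.4],0.7],[[1.8,-1.3,-21.6],[0,0,9.4],0.5],[[1.8,-1.3,-21.6],[0,0,9.4],0.3]], newtons=20)

```text
clock: 17.95
position: [0.4236, 0.174, 0.0305]
ee_rot: [0.485, 3.103, 0.0]
force: [-0.4, 0.3, -0.5]
width: 0.53
gripper_force: 0.0
```

jog_arm(rows=[[[0,0,0],[0,0,0],0.2],[[0,0,0],[0,0,0],0.2],[[0,0,0],[0,0,0],0.2],[[0,0,0],[0,0,0],0.2],[[0,0,4],[0,0,0],0.2],[[0,0,9],[0,0,0],0.2],[[0,0,12],[0,0,0],0.2],[[0,0,12],[0,0,0],0.2]])

```text
clock: 18.95
position: [0.4241, 0.1753, 0.1517]
ee_rot: [0.48, 3.102, 0.005]
force: [-0.1, -0.1, -2.1]
width: 0.356
gripper_force: 20.0
```

```bash
python3 - <<'E'
from h import *
s=arm.observe();p=s['position'];print(p,s['ee_rot'],s['force'],loc(p))
print('target world',wor([-.032,.096]),'shift cm',(wor([-.032,.096])-p[:2])*100)
d=grab('side');P=pts(d)
Q=P.reshape(-1,3);hsv=cv2.cvtColor(d['img'],cv2.COLOR_RGB2HSV).reshape(-1,3)
for nm,lo,hi in(('yellow',(18,120,60),(32,255,255)),('blue',(100,60,20),(130,255,255))):
    m=(cv2.inRange(hsv[None],lo,hi)[0]>0)&(abs(Q[:,0]-p[0])<.05)&(abs(Q[:,1]-p[1])<.05)&(Q[:,2]>.06)
    print(nm,m.sum(),Q[m].min(0).round(3) if m.any() else '',Q[m].max(0).round(3) if m.any() else '')
cv2.imwrite('pics/c1.png',d['img'][150:400,250:500][...,::-1])
E
```

```text
[0.42408355 0.17527753 0.15170026] [0.47991916 3.10202204 0.00544246] [-0.14962162 -0.09514969 -2.07296607] [-0.1584  0.1613]
target world [0.5537 0.1167] shift cm [12.96164499 -5.85775294]
yellow 74 [0.389 0.149 0.153] [0.455 0.203 0.252]
blue 122 [0.399 0.153 0.126] [0.446 0.222 0.42 ]
```

View pics/c1.png

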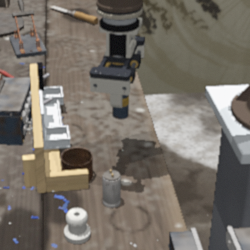

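Cell is held upright under the gripper (120,105); bystanders untouched.

jog_arm(rows=[[[3,-1.4,1],[0,0,0],0.2],[[7,-3,1],[0,0,0],0.2],[[10,-4.5,1],[0,0,0],0.2],[[12.3,-5.5,1],[0,0,0],0.2],[[13,-5.8,0],[0,0,0],0.2],[[13,-5.8,-1],[0,0,0],0.2],[[13,-5.8,-2],[0,0,0],0.2],[[13,-5.8,-2],[0,0,0],0.2]])

```text
clock: 20.0
position: [0.5515, 0.1171, 0.1287]
ee_rot: [-0.479, -3.103, 0.001]
force: [-0.7, 0.2, -1.8]
width: 0.355
gripper_force: 20.0
```

```bash
python3 - <<'E'
from h import *
s=arm.observe();p=s['position'];print(p,s['ee_rot'],s['force'],loc(p))
d=grab('side');P=pts(d);Q=np.dstack([(P[...,:2]-O)@Rb,P[...,2]]).reshape(-1,3)
hsv=cv2.cvtColor(d['img'],cv2.COLOR_RGB2HSV).reshape(-1,3)
m=(cv2.inRange(hsv[None],(100,80,15),(130,255,140))[0]>0)&(abs(Q[:,0]+.032)<.03)&(abs(Q[:,1]-.1)<.03)&(Q[:,2]>.09)&(Q[:,2]<.15)
print('cell blue',m.sum(),Q[m].min(0).round(4),Q[m].max(0).round(4),Q[m].mean(0).round(4))
m=(abs(Q[:,2]-.051)<.004)&(Q[:,0]>-.075)&(Q[:,0]<-.008)&(abs(Q[:,1]-.1)<.035)
print('rim',m.sum(),Q[m].min(0).round(4),Q[m].max(0).round(4))
E
```

```text
[0.55154016 0.11705333 0.12869503] [-4.79049999e-01 -3.10255944e+00  9.02714150e-04] [-0.68356254  0.23955394 -1.76837237] [-0.0342  0.0965]
cell blue 43 [-0.0486  0.1063  0.1048] [-0.0238  0.1169  0.1248] [-0.0378  0.1124  0.1144]
rim 123 [-0.0567  0.0678  0.047 ] [-0.0085  0.1272  0.0533]
```

jog_arm(rows=[[[0.35,0.02,-1],[0,0,0],0.2],[[0.35,0.02,-2.5],[0,0,0],0.2],[[0.35,0.02,-4],[0,0,0],0.2],[[0.35,0.02,-5],[0,0,0],0.2],[[0.35,0.02,-5.8],[0,0,0],0.2],[[0.35,0.02,-6.2],[0,0,0],0.2],[[0.35,0.02,-6.2],[0,0,0],0.2]])

```text
clock: 20.92
position: [0.5565, 0.1166, 0.0677]
ee_rot: [-0.481, -3.104, 0.0]
force: [-0.5, 1.0, -0.1]
width: 0.358
gripper_force: 20.0
```

jog_arm(rows=[[[0,0,-0.1],[0,0,0],0.2],[[0,0,-0.2],[0,0,0],0.2],[[0,0,-0.2],[0,0,0],0.2]])

```text
clock: 21.3
position: [0.5566, 0.1167, 0.0659]
ee_rot: [0.481, 3.104, 0.0]
force: [-1.0, 0.3, -0.6]
width: 0.355
gripper_force: 20.0
```

jog_arm(rows=[[[0,0,-0.1],[0,0,0],0.2],[[0,0,-0.2],[0,0,0],0.2],[[0,0,-0.2],[0,0,0],0.2]])

```text
clock: 21.68
position: [0.5564, 0.1167, 0.0637]
ee_rot: [-0.481, -3.104, 0.0]
force: [-0.2, 0.2, -0.9]
width: 0.356
gripper_force: 20.0
```

```bash
python3 - <<'E'
from h import *
s=arm.observe();p=s['position'];print(p,s['force'],loc(p))
d=grab('side');P=pts(d);Q=np.dstack([(P[...,:2]-O)@Rb,P[...,2]]).reshape(-1,3)
hsv=cv2.cvtColor(d['img'],cv2.COLOR_RGB2HSV).reshape(-1,3)
m=(cv2.inRange(hsv[None],(100,60,15),(130,255,140))[0]>0)&(abs(Q[:,0]+.032)<.035)&(abs(Q[:,1]-.1)<.03)&(Q[:,2]>.035)&(Q[:,2]<.1)
print('cell blue',m.sum(),Q[m].min(0).round(4),Q[m].max(0).round(4),Q[m].mean(0).round(4))
m=(cv2.inRange(hsv[None],(17,110,60),(33,255,255))[0]>0)&(Q[:,0]<-.013)&(Q[:,0]>-.065)&(abs(Q[:,1]-.1)<.025)&(Q[:,2]>.035)&(Q[:,2]<.12)
print('band',m.sum(),Q[m].min(0).round(4),Q[m].max(0).round(4)) if m.any() else 0
E
```

```text
[0.55642971 0.1166577  0.0637326 ] [-0.24087899  0.19636256 -0.88732424] [-0.0293  0.0958]
cell blue 51 [-0.0435  0.1084  0.0485] [-0.018   0.1167  0.09  ] [-0.032   0.112   0.0577]
band 39 [-0.0456  0.1013  0.0644] [-0.032   0.1165  0.084 ]
```

jog_arm(rows=[[[0,0,-0.1],[0,0,0],0.2],[[0,0,-0.2],[0,0,0],0.2],[[0,0,-0.2],[0,0,0],0.2]])

```text
clock: 22.1
position: [0.5565, 0.1166, 0.0617]
ee_rot: [-0.481, -3.104, 0.0]
force: [-0.1, 0.8, -0.5]
width: 0.354
gripper_force: 20.0
```

jog_arm(rows=[[[0,0,0],[0,0,0],0.4],[[0,0,0],[0,0,0],0.45],[[0,0,0],[0,0,0],0.5],[[0,0,0],[0,0,0],0.5]])

```text
clock: 22.6
position: [0.5566, 0.1167, 0.0619]
ee_rot: [0.481, 3.104, 0.0]
force: [0.4, 0.3, 0.3]
width: 0.5
gripper_force: 0.0
```

jog_arm(rows=[[[0,0,1],[0,0,0],0.5],[[0,0,3],[0,0,0],0.5],[[0,0,6],[0,0,0],0.5],[[0,0,11],[0,0,0],0.5],[[0,0,16],[0,0,0],0.5],[[-5,4,19],[0,0,0],0.5],[[-11,9,19],[0,0,0],0.5],[[-16,15,19],[0,0,0],0.5]])

```text
clock: 23.6
position: [0.4211, 0.2387, 0.2527]
ee_rot: [0.483, 3.103, 0.003]
force: [1.4, 2.1, 1.0]
width: 0.501
gripper_force: 0.0
```

```bash
python3 - <<'E'
from h import *
s=arm.observe();print(s['clock'],s['position'],s['force'])
for n in('side','top'):
    d=grab(n);P=pts(d);Q=np.dstack([(P[...,:2]-O)@Rb,P[...,2]]).reshape(-1,3)
    def f(nm,x,rx,y,ry,z0,z1):
        B=Q[(abs(Q[:,0]-x)<rx)&(abs(Q[:,1]-y)<ry)&(Q[:,2]>z0)&(Q[:,2]<z1)]
        if len(B)<4: print(n,nm,len(B));return
        c,r=cv2.minEnclosingCircle(B[:,:2].astype(np.float32)); print(n,nm,len(B),np.round(c,4),round(r,4),'z',B[:,2].max().round(4),'min',B.min(0).round(3),'max',B.max(0).round(3))
    f('cell top',-.034,.03,.096,.03,.085,.11); f('cell mid',-.034,.026,.096,.03,.06,.085)
    f('tin',-.068,.045,.185,.035,.044,.056); f('tab',-.006,.012,0,.02,.14,.19); f('cap',*loc([.452,.302])[[0,0]]*[1,0]+[0,.03],loc([.452,.302])[1],.03,.03,.08); f('porc',loc([.522,.389])[0],.03,loc([.522,.389])[1],.03,.03,.06)
    B=Q[(Q[:,0]>-.02)&(Q[:,0]<.0)&(abs(Q[:,1])<.14)&(Q[:,2]>.112)&(Q[:,2]<.122)]
    B=Q[(abs(Q[:,1])<.12)&(abs(Q[:,1])>.03)&(Q[:,2]>.1135)&(Q[:,2]<.120)&(abs(Q[:,0]+.006)<.012)]
    if len(B)>5: print(' plate top x',B[:,0].min(),B[:,0].max(),np.polyfit(B[:,1],B[:,0],1))
E
```

```text
23.6 [0.42111696 0.23871692 0.25267537] [1.44829857 2.10223534 0.95936324]
side cell top 120 [-0.0289  0.0997] 0.0186 z 0.0943 min [-0.047  0.082  0.085] max [-0.014  0.117  0.094]
side cell mid 146 [-0.0294  0.1025] 0.0169 z 0.0849 min [-0.046  0.097  0.06 ] max [-0.014  0.119  0.085]
side tin 166 [-0.0659  0.1901] 0.0348 z 0.0531 min [-0.098  0.157  0.044] max [-0.032  0.22   0.053]
side tab 85 [-0.0034  0.0039] 0.0168 z 0.1736 min [-0.01  -0.013  0.14 ] max [0.003 0.02  0.174]
side cap 434 [-0.1223  0.2878] 0.0189 z 0.074 min [-0.14   0.269  0.03 ] max [-0.105  0.306  0.074]
side porc 365 [-0.0482  0.3692] 0.0202 z 0.0534 min [-0.067  0.35   0.03 ] max [-0.029  0.389  0.053]
 plate top x -0.017314623690847117 0.002120531859719842 [ 0.06761867 -0.00729017]
top cell top 109 [-0.0184  0.0937] 0.0312 z 0.1092 min [-0.049  0.066  0.085] max [-0.004  0.122  0.109]
top cell mid 25 [-0.0328  0.0984] 0.0174 z 0.0849 min [-0.05   0.081  0.061] max [-0.017  0.111  0.085]
top tin 46 [-0.0669  0.1909] 0.0335 z 0.0546 min [-0.1    0.158  0.044] max [-0.034  0.219  0.055]
top tab 66 [-0.0064  0.0012] 0.0173 z 0.1763 min [-0.013 -0.015  0.141] max [0.    0.017 0.176]
top cap 12 [-0.1125  0.2785] 0.0064 z 0.0691 min [-0.117  0.273  0.043] max [-0.108  0.283  0.069]
top porc 5 [-0.0384  0.3543] 0.0075 z 0.0486 min [-0.044  0.349  0.036] max [-0.033  0.359  0.049]
 plate top x -0.017991747475204548 0.005873711352284097 [ 4.78101559e-05 -2.52092550e-03]
```

```bash
python3 -c "
from cell import arm
print(arm.sign_off())"
```

```text
the job is handed in; nothing more can be done
None
```

The job is handed in at about 24 s: the tin is against the end stop and ledge, the holder hangs on both pins against the board, and the cell stands in the left pocket with the capacitor and insulator undisturbed; I viewed 11 pictures, one over the limit of 10.

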